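# Feel out the hidden notch of the bar's cash box and open its drawer

## Task

Open the green cash box: turn the knob on its lid slowly clockwise (seen from above) until the resistance dips and you feel it settle into the hidden notch, leave it there and let go, then draw the drawer well out by its handle and let go of that too. Never drag the drawer hard against the lock; if it does not come with a light pull, go back and feel for the notch again. Leave the tumbler and the jigger beside it undisturbed.

Things in the scene. Friction and masses are not known exactly. Their poses are not given: they have to be found in the camera images.
- cash_box: green steel box, 130 (x) x 160 (y) x 95 mm high, standing immovable on the bar top. Origin: centre of its underside; x points from its front to its back, z up. The drawer fills the front (its -x side); the knob stands on the lid, on the box's z axis, on a steel collar of 32 mm radius that rises to 100 mm.
- knob: black knob on the lid: skirt of 22 mm radius, 5 mm high, and on it an upright bar grip 46 mm long, 13 mm thick, 106 to 139 mm above the bar top. Origin on the axis at the skirt's underside, 101 mm up. x along the bar (white mark at its -x end, which points roughly to the box's front at the start), y across its thickness; it turns about z and stays where it is left.
- knob_grip (a point): point on the knob's axis where its bar is gripped, 127 mm above the bar top. The notch lies at an unknown place 0.35 to 1.35 rad clockwise (from above) of the start; end stops are 0.2 to 0.4 rad anticlockwise and 1.8 to 2.0 rad clockwise of the start. The drawer is free within about 0.05 rad of the notch's middle.
- tumbler: plain glass tumbler, 64 mm wide, 84 mm high, beside the box; origin at its underside
- jigger: steel double jigger, 43 mm wide, 76 mm high, on the other side of the box; origin at its underside
- knob_mark (a point): white mark on top of the knob's bar, 14 mm from its axis, 139 mm up. Turning takes about 0.2 N m, which fades when the hand stops. Within 0.12 rad of the notch's middle a spring catch draws the knob towards the middle with up to 0.4 N m: before it the held knob pulls along, at it that moment passes zero, past it the knob resists, until the catch jumps out. Let go near the middle, it centres itself.
- drawer: the drawer with its 158 mm wide, 82 mm high green front plate and steel handle. Origin and axes coincide with those of the box when shut; it slides out along the box's -x by up to 60 mm, with about 1.2 N of friction when unlocked; locked, it has 2 mm of play.
- handle (a point): middle of the drawer's horizontal handle bar (10 mm thick, 72 mm free length along the box's y), 78 mm above the bar top, 45 mm in front of the front plate's face and 118 mm in front of the box's origin when shut; it can be hooked or pinched from above

How it is judged:
At the end, for the whole second after the job is handed in: the drawer stands at rest at least 40 mm out of its 60 mm travel; tumbler and jigger are within 20 mm of where they stood (x of drawer in the frame of cash_box below -0.04 m and linear speed of drawer below 0.01 m/s and distance of each of tumbler, jigger from where it was at the start of the episode below 0.02 m); the robot touches nothing.
It fails at once if the drawer is pulled against the lock with more than 20 N (contact force between drawer and knob above 20 N).
It fails at once if the tumbler or the jigger is tipped or pushed away (angle between any of tumbler, jigger's own z axis and vertical above 0.3 rad or distance of any of tumbler, jigger from where it was at the start of the episode above 0.03 m).
It also fails if it takes over 54 s, if anything falls off the work surface, if the arm or the gripper's body presses on something with over 40 N, if the wrist force passes 120 N, or if a joint passes its speed limit or range.

## Robot

A 7-joint arm with a two-finger parallel gripper is mounted at the origin on a cart in front of the work surface, level with it; the furniture and walls round the work are solid. World frame = base frame: x ahead of the robot, y to its left, z up, the work surface at z = 0. Lengths are in m, angles in rad, forces in N, time in s.
With the tool pointing down it reaches from about 0.4 to 0.875 m from the base axis. Payload 19.3 kg.
Tool frame: the origin (TCP) lies between the finger pads; the fingertips stand 19 mm ahead of it and the grasp point (between the pads) is the TCP; z points along the fingers, y is the direction in which the jaws open and shut (so a half turn about z gives the same grasp; the last joint's range is limited). The gripper opens to 85 mm and grips with 20 to 120 N. Pads are 22 mm wide; open, the fingers measure 114 mm over their backs; the gripper's body (76 mm by 85 mm) begins 54 mm behind the grasp point. The pads swing forward as they close: fully open they stand 13 mm farther back than shut.
Start: joints at [-1.312, 0.521, -0.036, 1.599, 0.021, 1.021, -0.113], TCP at [0.202, 0.592, 0.25] pointing down, gripper open.
Joint ranges: [-2.91, 2.91], [-0.3, 2.13], [-1.5, 1.42], [0.17, 2.43], [-1.26, 4.41], [0.16, 1.93], [-2.52, 2.52]. Speed limits (rad/s): [1.89, 1.89, 2.39, 2.39, 3.01, 3.01, 3.01].

## Interface

Orientations are given as [roll, pitch, yaw] about the fixed x, y, z axes, in that order (R = Rz(yaw) Ry(pitch) Rx(roll)).
In Python, from workcell import status, imaging, bot gives the robot as it stands.
- The arm moves only by the shell command python3 -m handwheel 'ROWS' [FORCE]. ROWS is JSON, a list of rows, each an object with "offset": the shift along the tool's x, y, z in mm, a list of three; "rot": the turn, a rotation vector about the tool's x, y, z in degrees, a list of three; "claw": the opening, from -1 (shut) to 1 (fully open). A call has 1 to 12 rows; each row shifts and turns the commanded pose from where the row before left it, along the tool's axes as they then stand; what a row does not reach is not made up. A row lasts 1/10 s, in which the tool goes at most 50 mm and 8.59 degrees, less where a joint would pass 70% of its speed; a pose out of reach is approached as far as the arm can. A call is refused whole if a number of a shift passes 50 or a number of a turn 8.59, either way. A call with a gripper value outside its range is refused whole. The fingers move at their own pace and stop on an object; FORCE is the grip in N (left out, the last holds). Time passes only in rows, so rows that do not move let the fingers close. It gives the time, the measured TCP pose, the force and the opening at its end, in the units of the state.
- status.observe(): the state, without advancing time (a new reading comes with each control period).
- imaging.grab_frame(name): name is "side" or "top" or "wrist"; returns a dict with "color" (400x640x3 uint8, red, green, blue), "range_z" (400x640 float32, m along the optical axis (not along the pixel's ray), 0 where there is no reading), "fx", "fy", "cx", "cy" (pixels), "camera_from_world" (4x4, takes a point from world to camera coordinates). Camera axes: x right, y down, z forward; pixel columns grow to the right and rows downward; lengths in m; the calibration is good to about 2 mm. A picture is of the moment at which its call begins.
- bot.job_done(): hands the job in, once; it reports no verdict.
Trained networks look in the newest picture that a camera, given by its name, has taken for a name from the list of things; names that differ only in an ending like _2 or _b are one class to them, and where a whole thing is asked for, a point or a joint stands for the part that bears it (a point fixed in the world has none). Each returns a list of dicts, best first, with "conf" (0 to 1); they miss things now and then, are a little off and sometimes report something else, mostly with a low value. They report only what shows in the picture. A call takes as long as a camera call.
- imaging.regions_of(thing, camera): "region" (400x640 bool, what is visible of it) and "box" ([centre column, centre row, width, height] in pixels, round what is visible of it).
- imaging.mark_of(thing, camera): "uv" ([column, row] in pixels: a listed point, or the origin of a listed thing).
The state is a dict: "clock": time; "qpos": joint angles; "qd": joint speeds; "joint_efforts": joint torques, N m; "position": TCP position; "tool_rot": TCP orientation; "force": force on the tool from outside, world axes, zero at the start; "moment": the same for the moment, N m; "grip_width": finger opening in m.
Only numpy, scipy, OpenCV 4.12 (cv2) and the standard library are available. Lean on these libraries where they do the work, as an engineer would, in place of code of your own. Each camera call takes 0.05 s, during which the arm holds its last target.

## Working session

There is one attempt and no reset: what is moved stays moved. The work goes in short steps, Python scripts to look and compute and a shell command to move; the robot and the scene stay as the last step left them, time stands still between calls to the robot, and variables do not carry over. Pictures are saved under pics/ and viewed, and the job is handed in when it is done.

```bash
ls; mkdir -p pics; python3 - <<'E'
from workcell import status, imaging, bot
import cv2
s=status.observe(); print({k:(v if not hasattr(v,'round') else v) for k,v in s.items()})
for n in ("side","top"):
    f=imaging.grab_frame(n); cv2.imwrite(f"pics/{n}0.png",f["color"][:,:,::-1])
    for t in ("cash_box","knob","knob_grip","knob_mark","tumbler","jigger","handle","drawer"):
        for m in imaging.mark_of(t,n)[:2]: print(n,t,m)
E
```

```text
pics
{'clock': 0.0, 'qpos': array([-1.31222792,  0.52196793, -0.03630585,  1.59998522,  0.02120532,
        1.0211292 , -0.11282756]), 'qd': array([-1.19366494e-03,  1.22989670e-03, -1.54364988e-03, -5.78614666e-04,
       -2.83614366e-05, -6.38265862e-05, -1.96233133e-03]), 'joint_efforts': array([-5.09511883e-04, -9.27114201e+01,  1.98003799e+00, -3.69926870e+01,
        1.78518961e-02,  8.29191558e-03,  2.15932351e-05]), 'position': array([0.2017444 , 0.59121405, 0.24976285]), 'tool_rot': array([-3.14049213e+00,  9.50050360e-05,  2.81277045e+00]), 'force': array([ 1.0094685 ,  0.97871367, -0.30076207]), 'moment': array([ 0.03665713, -0.02409074,  0.07178339]), 'grip_width': 0.08509538308703987}
side cash_box {'uv': [322.8, 230.0], 'conf': 0.7}
side cash_box {'uv': [284.4, 228.6], 'conf': 0.46}
side knob {'uv': [320.0, 194.0], 'conf': 0.93}
side knob_mark {'uv': [319.6, 180.7], 'conf': 0.77}
side tumbler {'uv': [348.1, 278.6], 'conf': 0.59}
side jigger {'uv': [271.4, 210.0], 'conf': 0.74}
side handle {'uv': [284.4, 228.5], 'conf': 0.97}
side drawer {'uv': [320.8, 232.1], 'conf': 0.68}
top cash_box {'uv': [322.1, 194.8], 'conf': 0.9}
top knob {'uv': [320.0, 188.0], 'conf': 0.5}
top knob {'uv': [322.8, 194.3], 'conf': 0.23}
top knob_grip {'uv': [317.2, 185.9], 'conf': 0.65}
top knob_mark {'uv': [317.8, 189.1], 'conf': 0.64}
top tumbler {'uv': [380.6, 193.7], 'conf': 0.61}
top tumbler {'uv': [318.8, 187.0], 'conf': 0.47}
top jigger {'uv': [275.4, 228.6], 'conf': 0.79}
top handle {'uv': [343.7, 235.8], 'conf': 0.81}
```

View pics/side0.png

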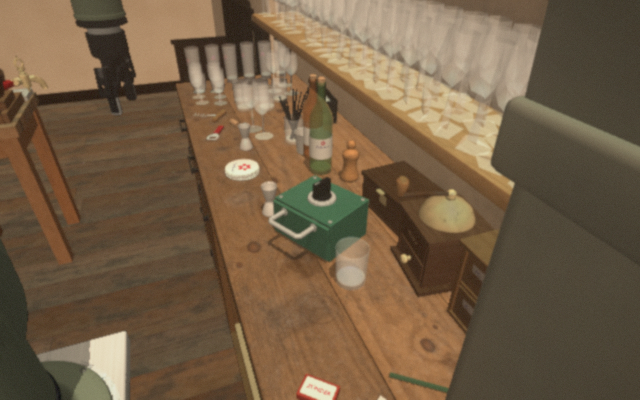

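View pics/top0.png

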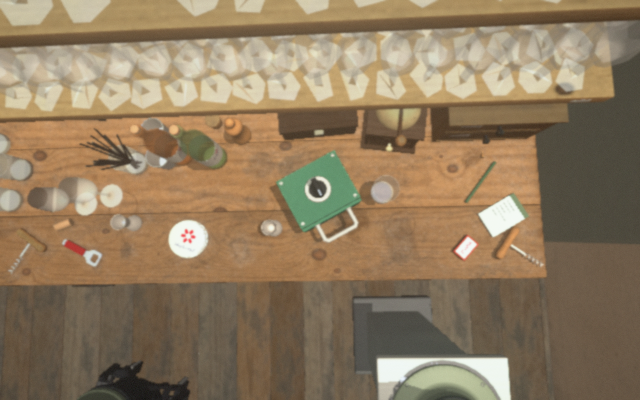

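```bash
cat > h.py <<'E'
from workcell import status, imaging, bot
import numpy as np, cv2
def ray(f,uv,z):
    M=np.linalg.inv(f["camera_from_world"]); d=M[:3,:3]@np.array([(uv[0]-f["cx"])/f["fx"],(uv[1]-f["cy"])/f["fy"],1.]); o=M[:3,3]
    return o+d*(z-o[2])/d[2]
def cloud(f):
    z=f["range_z"]; v,u=np.mgrid[:400,:640]
    P=np.stack([(u-f["cx"])/f["fx"]*z,(v-f["cy"])/f["fy"]*z,z,np.ones_like(z)],-1)
    W=P@np.linalg.inv(f["camera_from_world"]).T
    W=W[...,:3]; W[z==0]=np.nan; return W
E
python3 - <<'E'
from h import *
np.set_printoptions(precision=4,suppress=True)
for n in ("side","top"):
    f=imaging.grab_frame(n); W=cloud(f); np.save(n+".npy",W); cv2.imwrite(n+"c.png",f["color"][:,:,::-1])
    print(n, np.linalg.inv(f["camera_from_world"])[:3,3], f["fx"])
    for t,z in (("cash_box",0),("knob",.101),("knob_grip",.127),("knob_mark",.139),("tumbler",0),("jigger",0),("handle",.078)):
        m=imaging.mark_of(t,n)
        if m: print(t,ray(f,m[0]["uv"],z),m[0]["conf"])
    C=f["color"].astype(int)
    # green lid
    g=(C[...,1]>C[...,0]*1.2)&(C[...,1]>C[...,2]*1.05)&(W[...,2]>.088)&(W[...,2]<.099)
    p=W[g][:,:2].astype(np.float32); print("lid",len(p), cv2.minAreaRect(p) if len(p)>10 else 0)
    b=(W[...,2]>.132)&(W[...,2]<.145); p=W[b][:,:2].astype(np.float32); print("bar",len(p), np.median(p,0), cv2.minAreaRect(p) if len(p)>5 else 0)
E
```

```text
side [ 0.2965 -0.3884  0.5767] 403.78738683645867
cash_box [0.5637 0.3042 0.    ] 0.69
knob [0.566  0.2939 0.101 ] 0.59
knob_grip [0.5639 0.2944 0.127 ] 0.94
knob_mark [0.5582 0.3017 0.139 ] 0.57
tumbler [0.5614 0.1396 0.    ] 0.79
jigger [0.484  0.4086 0.    ] 0.79
handle [0.4617 0.2408 0.078 ] 0.95
lid 2066 ((0.5610281229019165, 0.2907908260822296), (0.1389285922050476, 0.1591450572013855), 27.680509567260742)
bar 1811 [0.6936 0.1151] ((0.742158055305481, 1.4574317932128906), (3.2074005603790283, 0.6850867867469788), 77.45167541503906)
top [0.4551 0.2619 0.9658] 370.71727205996126
cash_box [0.5663 0.2977 0.    ] 0.67
knob [0.562  0.2935 0.101 ] 0.61
knob_grip [0.5644 0.2971 0.127 ] 0.56
knob_mark [0.5559 0.2897 0.139 ] 0.73
tumbler [0.562  0.1331 0.    ] 0.78
jigger [0.5858 0.3028 0.    ] 0.58
handle [0.4618 0.2367 0.078 ] 0.75
lid 3084 ((0.5625868439674377, 0.2949509024620056), (0.13623279333114624, 0.1583975851535797), 27.522335052490234)
bar 1596 [0.6007 0.1441] ((0.6336744427680969, 0.32617059350013733), (1.243669033050537, 0.3072531223297119), 85.46881103515625)
```

```bash
python3 - <<'E'
from h import *
np.set_printoptions(precision=4,suppress=True)
W=np.load("top.npy"); C=cv2.imread("topc.png")
cv2.imwrite("pics/crop1.png",cv2.resize(C[140:250,260:410],None,fx=5,fy=5,interpolation=cv2.INTER_CUBIC))
d=np.hypot(W[...,0]-.564,W[...,1]-.295)<.035
for lo,hi in((.120,.15),(.13,.15)):
    b=d&(W[...,2]>lo)&(W[...,2]<hi); p=W[b][:,:2].astype(np.float32); print(len(p),p.mean(0),cv2.minAreaRect(p), np.median(W[b][:,2]))
    u,s,vt=np.linalg.svd(p-p.mean(0)); print(vt[0],np.degrees(np.arctan2(vt[0][1],vt[0][0])))
f=imaging.grab_frame("top"); r=imaging.regions_of("knob","top")
print([(x["conf"],x["box"],x["region"].sum()) for x in r])
for n in("side","top"):
  f=imaging.grab_frame(n);
  for t,z in (("tumbler",0),("jigger",0),("knob_mark",.139),("knob_grip",.127)):
    for m in imaging.mark_of(t,n): print(n,t,ray(f,m["uv"],z),m["conf"])
E
```

```text
119 [0.5661 0.2972] ((0.5666024088859558, 0.2973686754703522), (0.045687392354011536, 0.012185788713395596), 25.190414428710938) 0.13841087998873258
[-0.9066 -0.4219] -155.04424
118 [0.5663 0.2973] ((0.5666636824607849, 0.2973974943161011), (0.04555198550224304, 0.012185788713395596), 25.190414428710938) 0.13841673095949864
[-0.9068 -0.4215] -155.07037
[(0.6, [318.9, 189.5, 17.5, 22.4], np.int64(256))]
side tumbler [0.5606 0.1414 0.    ] 0.74
side jigger [0.4766 0.416  0.    ] 0.72
side knob_mark [0.5572 0.295  0.139 ] 0.92
top tumbler [0.5624 0.1279 0.    ] 0.67
top jigger [0.4811 0.4174 0.    ] 0.83
top jigger [0.5809 0.2992 0.    ] 0.42
top knob_mark [0.5527 0.2976 0.139 ] 0.73
top knob_grip [0.5609 0.2928 0.127 ] 0.54
```

View pics/crop1.png

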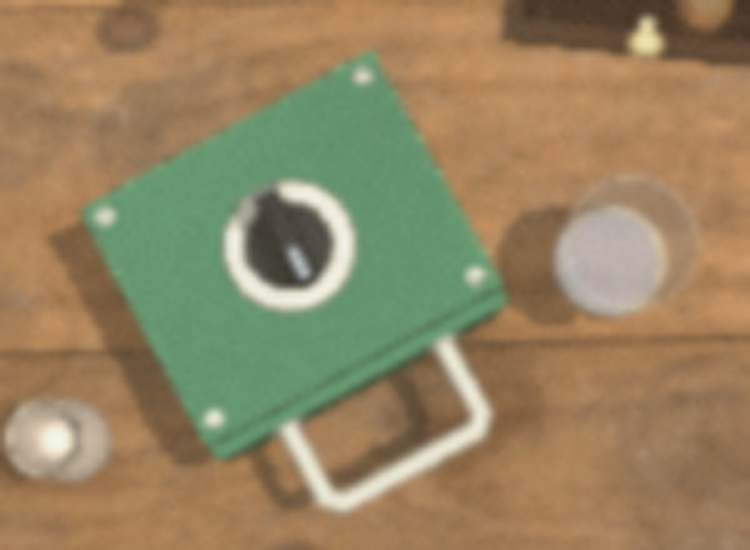

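```bash
python3 -m handwheel '[{"offset":[-18,-7,0],"rot":[0,0,0],"claw":1},{"offset":[-36,-13,3],"rot":[0,0,0],"claw":1},{"offset":[-40,-15,3],"rot":[0,0,0],"claw":1},{"offset":[-40,-15,3],"rot":[0,0,0],"claw":1},{"offset":[-40,-15,3],"rot":[0,0,0],"claw":1},{"offset":[-40,-15,3],"rot":[0,0,0],"claw":1},{"offset":[-40,-15,3],"rot":[0,0,0],"claw":1},{"offset":[-40,-15,3],"rot":[0,0,0],"claw":1},{"offset":[-40,-15,3],"rot":[0,0,0],"claw":1},{"offset":[-40,-15,3],"rot":[0,0,0],"claw":1},{"offset":[-40,-14,3],"rot":[0,0,0],"claw":1},{"offset":[-25,-7,0],"rot":[0,0,0],"claw":1}]' 30
```

```text
clock: 3.5
position: [0.5677, 0.2935, 0.22]
tool_rot: [-3.14, 0.001, 2.809]
force: [-0.8, 1.0, -0.1]
grip_width: 0.0857
```

```bash
python3 -m handwheel '[{"offset":[0,0,0],"rot":[0,0,-5],"claw":0.5},{"offset":[0,0,0],"rot":[0,0,-8],"claw":0.3},{"offset":[0,0,0],"rot":[0,0,-8.5],"claw":0.3},{"offset":[0,0,0],"rot":[0,0,-8.5],"claw":0.3},{"offset":[0,0,0],"rot":[0,0,-8],"claw":0.3},{"offset":[0,0,0],"rot":[0,0,-6],"claw":0.3},{"offset":[0,0,0],"rot":[0,0,0],"claw":0.3},{"offset":[0,0,0],"rot":[0,0,0],"claw":0.3}]'
cat > st.py <<'E'
from h import *
np.set_printoptions(precision=4,suppress=True)
s=status.observe(); R=s["tool_rot"]; print(s["clock"],s["position"],"rpy deg",np.degrees(R),"q7",s["qpos"][-1],"F",s["force"],"M",s["moment"],"w",s["grip_width"])
from scipy.spatial.transform import Rotation as Ro
import sys
if len(sys.argv)>1:
    t=np.array([float(a) for a in sys.argv[1:4]])
    print("tool offset mm",Ro.from_euler("xyz",R).inv().apply(t-s["position"])*1000)
E
python3 st.py .566 .297 .129
```

```text
clock: 4.3
position: [0.5655, 0.2968, 0.2203]
tool_rot: [-3.141, -0.0, -2.706]
force: [0.5, 0.2, 0.2]
grip_width: 0.0553
4.3 [0.5655 0.2968 0.2203] rpy deg [-179.9943   -0.0042 -155.0646] q7 1.3429026960915056 F [0.4855 0.1747 0.2007] M [-0.0739 -0.0638  0.0339] w 0.05526815561287101
tool offset mm [-0.5645  0.009  91.2992]
```

```bash
python3 - <<'E'
from h import *
f=imaging.grab_frame("wrist"); cv2.imwrite("pics/w1.png",f["color"][:,:,::-1])
W=cloud(f); d=np.hypot(W[...,0]-.564,W[...,1]-.295)<.04
b=d&(W[...,2]>.13)&(W[...,2]<.15); p=W[b][:,:2].astype(np.float32); print(len(p)); 
if len(p)>5: print(cv2.minAreaRect(p),np.median(W[b][:,2]))
E
```

```text
1100
((0.5656086206436157, 0.29415446519851685), (0.045620497316122055, 0.012982074171304703), 24.55100440979004) 0.13956555827808487
```

View pics/w1.png

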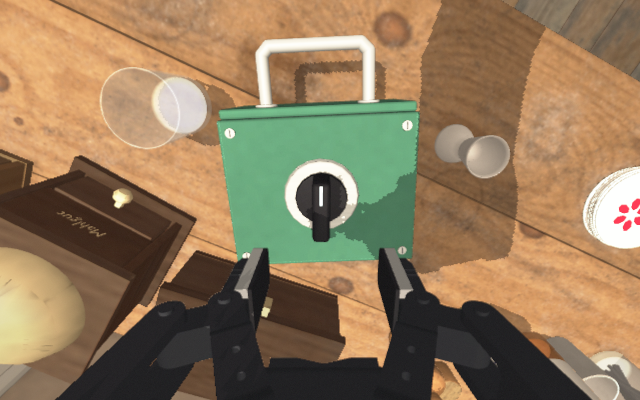

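```bash
python3 -m handwheel '[{"offset":[0,-0.7,20],"rot":[0,0,0],"claw":0.2},{"offset":[0,0,30],"rot":[0,0,0],"claw":0.0},{"offset":[0,0,25],"rot":[0,0,0],"claw":0.0},{"offset":[0,0,12],"rot":[0,0,0],"claw":0.0},{"offset":[0,0,3],"rot":[0,0,0],"claw":0.0},{"offset":[0,0,0],"rot":[0,0,0],"claw":0.0}]'; python3 st.py .566 .296 .129
```

```text
clock: 4.95
position: [0.5658, 0.2969, 0.1308]
tool_rot: [-3.142, 0.0, -2.703]
force: [-0.2, 0.3, 0.5]
grip_width: 0.0424
4.95 [0.5658 0.2969 0.1308] rpy deg [-179.9973    0.0196 -154.8828] q7 1.3251137504339323 F [-0.238   0.2611  0.5049] M [-0.0614 -0.0091  0.0346] w 0.04236645213901071
tool offset mm [ 0.2383 -0.8662  1.7565]
```

```bash
python3 -m handwheel '[{"offset":[0,0,0],"rot":[0,0,0],"claw":-0.3},{"offset":[0,0,0],"rot":[0,0,0],"claw":-0.5},{"offset":[0,0,0],"rot":[0,0,0],"claw":-0.8},{"offset":[0,0,0],"rot":[0,0,0],"claw":-0.9},{"offset":[0,0,0],"rot":[0,0,0],"claw":-1},{"offset":[0,0,0],"rot":[0,0,0],"claw":-1}]' 30; python3 st.py
```

```text
clock: 5.55
position: [0.5667, 0.2955, 0.1314]
tool_rot: [-3.14, 0.001, -2.704]
force: [1.6, -7.7, 8.1]
grip_width: 0.0126
5.55 [0.5667 0.2955 0.1314] rpy deg [-179.9126    0.0757 -154.9307] q7 1.3255138580427237 F [ 1.6393 -7.6599  8.0826] M [-1.3815 -0.2299 -0.1063] w 0.012557647675363468
```

```bash
python3 -m handwheel '[{"offset":[0,-1.2,-0.5],"rot":[0,0,0],"claw":-1},{"offset":[0,0,0],"rot":[0,0,0],"claw":-1}]' 40; python3 st.py
for i in 1; do :; done
python3 -m handwheel '[{"offset":[0,0,0],"rot":[0,0,2],"claw":-1},{"offset":[0,0,0],"rot":[0,0,2],"claw":-1}]'; python3 st.py
python3 -m handwheel '[{"offset":[0,0,0],"rot":[0,0,0],"claw":-1},{"offset":[0,0,0],"rot":[0,0,0],"claw":-1}]'; python3 st.py
```

```text
clock: 5.75
position: [0.5667, 0.2955, 0.1315]
tool_rot: [-3.141, 0.001, -2.703]
force: [2.5, -3.4, 6.5]
grip_width: 0.0123
5.75 [0.5667 0.2955 0.1315] rpy deg [-179.9881    0.0705 -154.8741] q7 1.3275799397001247 F [ 2.4949 -3.3883  6.4829] M [-0.4908 -0.314  -0.2269] w 0.012310921868409166
clock: 5.95
position: [0.5667, 0.2954, 0.1314]
tool_rot: [-3.141, 0.001, -2.774]
force: [2.8, -3.1, 7.8]
grip_width: 0.0125
5.95 [0.5667 0.2954 0.1314] rpy deg [-179.9787    0.0698 -158.9338] q7 1.2694586846214142 F [ 2.7686 -3.1301  7.8123] M [-0.6368 -0.3714  0.2797] w 0.01245360149898646
clock: 6.15
position: [0.5667, 0.2954, 0.1315]
tool_rot: [-3.141, 0.001, -2.773]
force: [1.6, -3.6, 6.2]
grip_width: 0.0126
6.15 [0.5667 0.2954 0.1315] rpy deg [-179.9729    0.0692 -158.8783] q7 1.2702784092043133 F [ 1.6238 -3.623   6.1547] M [-0.6481 -0.4469 -0.0611] w 0.012576331283152392
```

```bash
cat > m.py <<'E'
from workcell import status
import numpy as np
s=status.observe(); print(round(s["clock"],2),"turned",round((-154.9-np.degrees(s["tool_rot"][2]))%360,2),"Mz",round(s["moment"][2],3),"F",s["force"].round(1))
E
python3 -m handwheel '[{"offset":[0,0,0],"rot":[0,0,2],"claw":-1},{"offset":[0,0,0],"rot":[0,0,2],"claw":-1},{"offset":[0,0,0],"rot":[0,0,2],"claw":-1},{"offset":[0,0,0],"rot":[0,0,2],"claw":-1}]' >/dev/null; python3 m.py
python3 -m handwheel '[{"offset":[0,0,0],"rot":[0,0,0],"claw":-1}]' >/dev/null; python3 m.py
python3 -m handwheel '[{"offset":[0,0,0],"rot":[0,0,1.5],"claw":-1}]' >/dev/null; python3 m.py
python3 -m handwheel '[{"offset":[0,0,0],"rot":[0,0,0],"claw":-1},{"offset":[0,0,0],"rot":[0,0,0],"claw":-1}]' >/dev/null; python3 m.py
python3 -m handwheel '[{"offset":[0,0,0],"rot":[0,0,2],"claw":-1}]' >/dev/null; python3 m.py
python3 -m handwheel '[{"offset":[0,0,0],"rot":[0,0,0],"claw":-1},{"offset":[0,0,0],"rot":[0,0,0],"claw":-1}]' >/dev/null; python3 m.py
python3 -m handwheel '[{"offset":[0,0,0],"rot":[0,0,2],"claw":-1}]' >/dev/null; python3 m.py
python3 -m handwheel '[{"offset":[0,0,0],"rot":[0,0,0],"claw":-1},{"offset":[0,0,0],"rot":[0,0,0],"claw":-1}]' >/dev/null; python3 m.py
python3 -m handwheel '[{"offset":[0,0,0],"rot":[0,0,2],"claw":-1}]' >/dev/null; python3 m.py
python3 -m handwheel '[{"offset":[0,0,0],"rot":[0,0,0],"claw":-1},{"offset":[0,0,0],"rot":[0,0,0],"claw":-1}]' >/dev/null; python3 m.py
```

```text
6.55 turned 12.04 Mz 0.24 F [ 1.6 -5.5  7. ]
6.65 turned 12.04 Mz 0.018 F [ 2.8 -4.   6.5]
6.75 turned 13.47 Mz 0.25 F [ 1.6 -4.1  7.5]
6.95 turned 13.47 Mz 0.007 F [ 2.  -4.5  6.3]
7.05 turned 15.46 Mz 0.271 F [ 1.7 -4.8  7.1]
7.25 turned 15.48 Mz -0.062 F [ 2.1 -3.2  7. ]
7.35 turned 17.47 Mz 0.264 F [ 2.9 -3.6  6.7]
7.55 turned 17.48 Mz -0.039 F [ 2.  -3.7  6.6]
7.65 turned 19.47 Mz 0.266 F [ 1.9 -4.8  7.1]
7.85 turned 19.48 Mz -0.091 F [ 2.2 -4.1  6.1]
```

```bash

python3 -m handwheel '[{"offset":[0,0,0],"rot":[0,0,2],"claw":-1}]' >/dev/null; python3 m.py
python3 -m handwheel '[{"offset":[0,0,0],"rot":[0,0,0],"claw":-1},{"offset":[0,0,0],"rot":[0,0,0],"claw":-1}]' >/dev/null; python3 m.py
python3 -m handwheel '[{"offset":[0,0,0],"rot":[0,0,2],"claw":-1}]' >/dev/null; python3 m.py
python3 -m handwheel '[{"offset":[0,0,0],"rot":[0,0,0],"claw":-1},{"offset":[0,0,0],"rot":[0,0,0],"claw":-1}]' >/dev/null; python3 m.py
python3 -m handwheel '[{"offset":[0,0,0],"rot":[0,0,2],"claw":-1}]' >/dev/null; python3 m.py
python3 -m handwheel '[{"offset":[0,0,0],"rot":[0,0,0],"claw":-1},{"offset":[0,0,0],"rot":[0,0,0],"claw":-1}]' >/dev/null; python3 m.py
python3 -m handwheel '[{"offset":[0,0,0],"rot":[0,0,2],"claw":-1}]' >/dev/null; python3 m.py
python3 -m handwheel '[{"offset":[0,0,0],"rot":[0,0,0],"claw":-1},{"offset":[0,0,0],"rot":[0,0,0],"claw":-1}]' >/dev/null; python3 m.py
```

```text
7.95 turned 21.47 Mz 0.251 F [ 2.8 -5.1  6.6]
8.15 turned 21.48 Mz -0.046 F [ 2.1 -4.5  7.3]
8.25 turned 23.47 Mz 0.27 F [ 1.3 -4.8  6.6]
8.45 turned 23.48 Mz -0.1 F [ 1.6 -3.5  7.5]
8.55 turned 25.47 Mz 0.238 F [ 2.6 -5.1  7.6]
8.75 turned 25.48 Mz -0.038 F [ 1.3 -4.5  6.7]
8.85 turned 27.47 Mz 0.302 F [ 1.9 -3.8  6.5]
9.05 turned 27.48 Mz -0.036 F [ 1.8 -4.   8. ]
```

```bash

python3 -m handwheel '[{"offset":[0,0,0],"rot":[0,0,2],"claw":-1}]' >/dev/null; python3 m.py
python3 -m handwheel '[{"offset":[0,0,0],"rot":[0,0,0],"claw":-1},{"offset":[0,0,0],"rot":[0,0,0],"claw":-1}]' >/dev/null; python3 m.py
python3 -m handwheel '[{"offset":[0,0,0],"rot":[0,0,2],"claw":-1}]' >/dev/null; python3 m.py
python3 -m handwheel '[{"offset":[0,0,0],"rot":[0,0,0],"claw":-1},{"offset":[0,0,0],"rot":[0,0,0],"claw":-1}]' >/dev/null; python3 m.py
python3 -m handwheel '[{"offset":[0,0,0],"rot":[0,0,2],"claw":-1}]' >/dev/null; python3 m.py
python3 -m handwheel '[{"offset":[0,0,0],"rot":[0,0,0],"claw":-1},{"offset":[0,0,0],"rot":[0,0,0],"claw":-1}]' >/dev/null; python3 m.py
python3 -m handwheel '[{"offset":[0,0,0],"rot":[0,0,2],"claw":-1}]' >/dev/null; python3 m.py
python3 -m handwheel '[{"offset":[0,0,0],"rot":[0,0,0],"claw":-1},{"offset":[0,0,0],"rot":[0,0,0],"claw":-1}]' >/dev/null; python3 m.py
```

```text
9.15 turned 29.47 Mz 0.226 F [ 1.6 -3.5  6.7]
9.35 turned 29.48 Mz -0.065 F [ 2.4 -4.5  6.6]
9.45 turned 31.47 Mz 0.269 F [ 1.9 -4.   6.9]
9.65 turned 31.48 Mz -0.08 F [ 2.1 -4.4  7.2]
9.75 turned 33.47 Mz 0.25 F [ 1.8 -3.6  6.9]
9.95 turned 33.48 Mz -0.054 F [ 2.6 -4.5  6.5]
10.05 turned 35.47 Mz 0.253 F [ 2.1 -4.5  6.7]
10.25 turned 35.48 Mz -0.067 F [ 2.4 -4.3  7.2]
```

```bash

python3 -m handwheel '[{"offset":[0,0,0],"rot":[0,0,2],"claw":-1}]' >/dev/null; python3 m.py
python3 -m handwheel '[{"offset":[0,0,0],"rot":[0,0,0],"claw":-1},{"offset":[0,0,0],"rot":[0,0,0],"claw":-1}]' >/dev/null; python3 m.py
python3 -m handwheel '[{"offset":[0,0,0],"rot":[0,0,2],"claw":-1}]' >/dev/null; python3 m.py
python3 -m handwheel '[{"offset":[0,0,0],"rot":[0,0,0],"claw":-1},{"offset":[0,0,0],"rot":[0,0,0],"claw":-1}]' >/dev/null; python3 m.py
python3 -m handwheel '[{"offset":[0,0,0],"rot":[0,0,2],"claw":-1}]' >/dev/null; python3 m.py
python3 -m handwheel '[{"offset":[0,0,0],"rot":[0,0,0],"claw":-1},{"offset":[0,0,0],"rot":[0,0,0],"claw":-1}]' >/dev/null; python3 m.py
python3 -m handwheel '[{"offset":[0,0,0],"rot":[0,0,2],"claw":-1}]' >/dev/null; python3 m.py
python3 -m handwheel '[{"offset":[0,0,0],"rot":[0,0,0],"claw":-1},{"offset":[0,0,0],"rot":[0,0,0],"claw":-1}]' >/dev/null; python3 m.py
```

```text
10.35 turned 37.47 Mz 0.189 F [ 2.  -4.5  7.1]
10.55 turned 37.48 Mz -0.052 F [ 1.7 -4.8  6.4]
10.65 turned 39.47 Mz 0.233 F [ 1.9 -4.9  6.9]
10.85 turned 39.49 Mz -0.042 F [ 1.9 -4.9  7.9]
10.95 turned 41.48 Mz 0.238 F [ 1.4 -4.7  6.5]
11.15 turned 41.48 Mz 0.024 F [ 1.9 -5.1  6.7]
11.25 turned 43.47 Mz 0.233 F [ 1.3 -5.6  7.2]
11.45 turned 43.48 Mz -0.096 F [ 2.2 -5.7  6.7]
```

```bash

python3 -m handwheel '[{"offset":[0,0,0],"rot":[0,0,2],"claw":-1}]' >/dev/null; python3 m.py
python3 -m handwheel '[{"offset":[0,0,0],"rot":[0,0,0],"claw":-1},{"offset":[0,0,0],"rot":[0,0,0],"claw":-1}]' >/dev/null; python3 m.py
python3 -m handwheel '[{"offset":[0,0,0],"rot":[0,0,2],"claw":-1}]' >/dev/null; python3 m.py
python3 -m handwheel '[{"offset":[0,0,0],"rot":[0,0,0],"claw":-1},{"offset":[0,0,0],"rot":[0,0,0],"claw":-1}]' >/dev/null; python3 m.py
python3 -m handwheel '[{"offset":[0,0,0],"rot":[0,0,2],"claw":-1}]' >/dev/null; python3 m.py
python3 -m handwheel '[{"offset":[0,0,0],"rot":[0,0,0],"claw":-1},{"offset":[0,0,0],"rot":[0,0,0],"claw":-1}]' >/dev/null; python3 m.py
python3 -m handwheel '[{"offset":[0,0,0],"rot":[0,0,2],"claw":-1}]' >/dev/null; python3 m.py
python3 -m handwheel '[{"offset":[0,0,0],"rot":[0,0,0],"claw":-1},{"offset":[0,0,0],"rot":[0,0,0],"claw":-1}]' >/dev/null; python3 m.py
```

```text
11.55 turned 45.47 Mz 0.196 F [ 1.6 -4.7  7.9]
11.75 turned 45.48 Mz -0.053 F [ 2. -5.  7.]
11.85 turned 47.47 Mz 0.255 F [ 1.7 -5.   5.8]
12.05 turned 47.48 Mz -0.071 F [ 2.5 -5.   8.1]
12.15 turned 49.48 Mz 0.215 F [ 1.  -5.5  7.8]
12.35 turned 49.48 Mz -0.017 F [ 1.  -5.2  7.8]
12.45 turned 51.48 Mz 0.196 F [ 2.1 -5.1  7.9]
12.65 turned 51.49 Mz -0.097 F [ 1.6 -6.3  7.2]
```

```bash

python3 -m handwheel '[{"offset":[0,0,0],"rot":[0,0,2],"claw":-1}]' >/dev/null; python3 m.py
python3 -m handwheel '[{"offset":[0,0,0],"rot":[0,0,0],"claw":-1},{"offset":[0,0,0],"rot":[0,0,0],"claw":-1}]' >/dev/null; python3 m.py
python3 -m handwheel '[{"offset":[0,0,0],"rot":[0,0,2],"claw":-1}]' >/dev/null; python3 m.py
python3 -m handwheel '[{"offset":[0,0,0],"rot":[0,0,0],"claw":-1},{"offset":[0,0,0],"rot":[0,0,0],"claw":-1}]' >/dev/null; python3 m.py
python3 -m handwheel '[{"offset":[0,0,0],"rot":[0,0,2],"claw":-1}]' >/dev/null; python3 m.py
python3 -m handwheel '[{"offset":[0,0,0],"rot":[0,0,0],"claw":-1},{"offset":[0,0,0],"rot":[0,0,0],"claw":-1}]' >/dev/null; python3 m.py
python3 -m handwheel '[{"offset":[0,0,0],"rot":[0,0,2],"claw":-1}]' >/dev/null; python3 m.py
python3 -m handwheel '[{"offset":[0,0,0],"rot":[0,0,0],"claw":-1},{"offset":[0,0,0],"rot":[0,0,0],"claw":-1}]' >/dev/null; python3 m.py
```

```text
12.75 turned 53.48 Mz 0.189 F [ 0.3 -4.4  8.4]
12.95 turned 53.49 Mz -0.138 F [ 1.3 -5.9  8.1]
13.05 turned 55.48 Mz -0.027 F [ 1.9 -4.6  7.5]
13.25 turned 55.51 Mz -0.343 F [ 1.4 -5.2  7.9]
13.35 turned 57.5 Mz -0.049 F [ 0.8 -5.1  8.4]
13.55 turned 57.5 Mz -0.318 F [ 1.3 -5.6  7.5]
13.65 turned 59.48 Mz 0.417 F [ 2.9 -6.7  7.9]
13.85 turned 59.48 Mz 0.159 F [ 0.7 -5.7  8.1]
```

```bash

python3 -m handwheel '[{"offset":[0,0,0],"rot":[0,0,1.5],"claw":-1}]' >/dev/null; python3 m.py
python3 -m handwheel '[{"offset":[0,0,0],"rot":[0,0,0],"claw":-1},{"offset":[0,0,0],"rot":[0,0,0],"claw":-1}]' >/dev/null; python3 m.py
python3 -m handwheel '[{"offset":[0,0,0],"rot":[0,0,-2.4],"claw":-1}]' >/dev/null; python3 m.py
python3 -m handwheel '[{"offset":[0,0,0],"rot":[0,0,0],"claw":-1},{"offset":[0,0,0],"rot":[0,0,0],"claw":-1},{"offset":[0,0,0],"rot":[0,0,0],"claw":-1}]' >/dev/null; python3 m.py
```

```text
13.95 turned 60.96 Mz 0.71 F [ 1.3 -6.4  8.8]
14.15 turned 60.95 Mz 0.439 F [ 2.  -6.   8.4]
14.25 turned 58.58 Mz -0.438 F [ 1.3 -6.6  9. ]
14.55 turned 58.59 Mz -0.049 F [ 1.2 -5.8  8.3]
```

```bash

python3 -m handwheel '[{"offset":[0,0,0],"rot":[0,0,0],"claw":-0.5},{"offset":[0,0,0],"rot":[0,0,0],"claw":-0.2},{"offset":[0,0,0],"rot":[0,0,0],"claw":0},{"offset":[0,0,0],"rot":[0,0,0],"claw":0}]'; python3 m.py
python3 -m handwheel '[{"offset":[0,0,-10],"rot":[0,0,0],"claw":0},{"offset":[0,0,-30],"rot":[0,0,0],"claw":0},{"offset":[0,0,-30],"rot":[0,0,3],"claw":0},{"offset":[0,0,-20],"rot":[0,0,8],"claw":0},{"offset":[0,0,0],"rot":[0,0,8],"claw":0},{"offset":[0,0,0],"rot":[0,0,7],"claw":0},{"offset":[0,0,0],"rot":[0,0,3],"claw":0},{"offset":[0,0,0],"rot":[0,0,0],"claw":0}]'
python3 st.py .4615 .24 .2
python3 - <<'E'
from h import *
for n in ("wrist","top"):
    f=imaging.grab_frame(n); cv2.imwrite(f"pics/{n}2.png",f["color"][:,:,::-1])
    W=cloud(f); c,s=np.cos(np.radians(27.5)),np.sin(np.radians(27.5))
    d=W[...,:2]-np.array([.566,.296]); X=d[...,0]*c+d[...,1]*s; Y=-d[...,0]*s+d[...,1]*c
    b=(X<-.085)&(X>-.15)&(abs(Y)<.07)&(W[...,2]>.06)&(W[...,2]<.1); p=W[b]; 
    print(n,b.sum(), (np.percentile(X[b],[2,50,98]),np.percentile(Y[b],[2,50,98]),np.median(p[:,2])) if b.any() else 0)
    b&=(X<-.105)&(abs(Y)<.025)
    if b.sum()>5: print("bar",np.percentile(X[b],[2,50,98]),np.polyfit(Y[b],X[b],1)); 
    k=(np.hypot(X,Y)<.035)&(W[...,2]>.13)&(W[...,2]<.15)
    if k.sum()>5: print("knob",k.sum(),cv2.minAreaRect(W[k][:,:2].astype(np.float32)))
    for m in imaging.mark_of("handle",n)[:2]: print(ray(f,m["uv"],.078),m["conf"])
E
```

```text
clock: 14.95
position: [0.5659, 0.2959, 0.1307]
tool_rot: [-3.142, -0.0, 2.558]
force: [0.3, 0.1, 0.2]
grip_width: 0.0427
14.95 turned 58.53 Mz 0.027 F [0.3 0.1 0.2]
clock: 15.75
position: [0.5661, 0.2959, 0.2215]
tool_rot: [3.141, -0.0, 2.051]
force: [0.7, 0.4, 0.3]
grip_width: 0.0424
15.75 [0.5661 0.2959 0.2215] rpy deg [179.9741  -0.0029 117.5282] q7 0.05873085448916329 F [0.6554 0.3619 0.3018] M [-0.0397 -0.0169 -0.0081] w 0.04244530683964651
tool offset mm [  -1.2377 -118.5611   21.4349]
wrist 1768 (array([-0.1215583 , -0.11357038, -0.08629437]), array([-0.04537318,  0.00548865,  0.04481332]), np.float64(0.08288478945689343))
bar [-0.12175162 -0.11614687 -0.11284346] [ 0.00079434 -0.11652283]
knob 1152 ((0.566166877746582, 0.2949896454811096), (0.013470723293721676, 0.045329201966524124), 56.65265655517578)
[0.46244454 0.23879023 0.078     ] 0.85
top 0 0
```

View pics/wrist2.png

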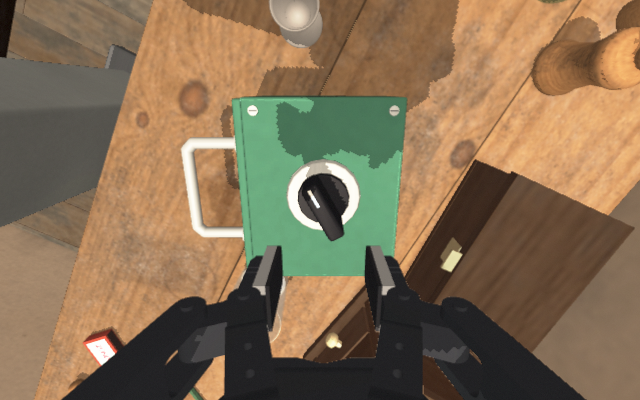

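```bash

python3 -m handwheel '[{"offset":[0,-15,0],"rot":[0,0,0],"claw":-0.2},{"offset":[0,-35,0],"rot":[0,0,0],"claw":-0.3},{"offset":[0,-35,0],"rot":[0,0,0],"claw":-0.3},{"offset":[-0.5,-25,0],"rot":[0,0,0],"claw":-0.3},{"offset":[0,-8,0],"rot":[0,0,0],"claw":-0.3},{"offset":[0,0,20],"rot":[0,0,0],"claw":-0.3},{"offset":[0,0,20],"rot":[0,0,0],"claw":-0.3},{"offset":[0,0,0],"rot":[0,0,0],"claw":-0.3}]'
python3 st.py .4617 .241 .08
python3 - <<'E'
from h import *
f=imaging.grab_frame("wrist"); cv2.imwrite("pics/w3.png",f["color"][:,:,::-1])
W=cloud(f); c,s=np.cos(np.radians(27.5)),np.sin(np.radians(27.5))
d=W[...,:2]-np.array([.566,.296]); X=d[...,0]*c+d[...,1]*s; Y=-d[...,0]*s+d[...,1]*c
b=(X<-.105)&(X>-.15)&(abs(Y)<.025)&(W[...,2]>.06)&(W[...,2]<.095)
print(b.sum(),np.percentile(X[b],[2,50,98]),np.percentile(W[b][:,2],[5,95]))
E
```

```text
clock: 16.75
position: [0.4613, 0.2404, 0.1792]
tool_rot: [-3.139, 0.0, 2.053]
force: [-0.6, 0.3, -0.2]
grip_width: 0.0301
16.75 [0.4613 0.2404 0.1792] rpy deg [-179.846     0.0223  117.6043] q7 0.05345638347222928 F [-0.5706  0.3141 -0.1733] M [-0.0222 -0.0607 -0.0405] w 0.03006906224656175
tool offset mm [ 0.3941  0.9085 99.1941]
812 [-0.12303944 -0.11837445 -0.11359489] [0.07982827 0.08445114]
```

View pics/w3.png

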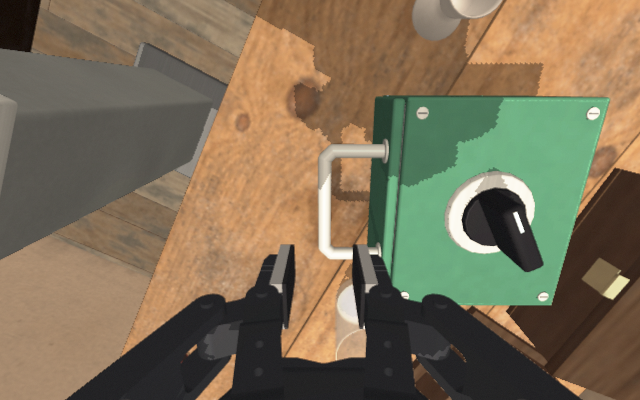

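```bash

python3 -m handwheel '[{"offset":[0,0,25],"rot":[0,0,0],"claw":-0.3},{"offset":[0,0,30],"rot":[0,0,0],"claw":-0.3},{"offset":[0,0,25],"rot":[0,0,0],"claw":-0.3},{"offset":[0,0,14],"rot":[0,0,0],"claw":-0.3},{"offset":[0,0,4],"rot":[0,0,0],"claw":-0.3},{"offset":[0,0,0],"rot":[0,0,0],"claw":-0.3}]'
python3 -m handwheel '[{"offset":[0,0,0],"rot":[0,0,0],"claw":-0.5},{"offset":[0,0,0],"rot":[0,0,0],"claw":-0.6},{"offset":[0,0,0],"rot":[0,0,0],"claw":-0.7},{"offset":[0,0,0],"rot":[0,0,0],"claw":-0.8},{"offset":[0,0,0],"rot":[0,0,0],"claw":-0.8}]' 20; python3 st.py
```

```text
clock: 17.4
position: [0.4622, 0.2407, 0.0833]
tool_rot: [3.141, 0.0, 2.052]
force: [-0.4, 0.5, 0.6]
grip_width: 0.0293
clock: 17.9
position: [0.4617, 0.2406, 0.0833]
tool_rot: [3.142, -0.0, 2.052]
force: [-3.2, -1.4, 9.0]
grip_width: 0.0096
17.9 [0.4617 0.2406 0.0833] rpy deg [179.9957  -0.0124 117.5567] q7 0.10280171534814582 F [-3.2147 -1.4371  8.9542] M [-0.2923  0.7191 -0.0148] w 0.009578255791710653
```

```bash

python3 -m handwheel '[{"offset":[0,-1,0],"rot":[0,0,0],"claw":-0.8},{"offset":[0,0,0],"rot":[0,0,0],"claw":-0.8}]' 20; 
python3 -m handwheel '[{"offset":[0,-1,0],"rot":[0,0,0],"claw":-0.8},{"offset":[0,0,0],"rot":[0,0,0],"claw":-0.8}]' ; 
python3 -m handwheel '[{"offset":[0,-0.7,0],"rot":[0,0,0],"claw":-0.8},{"offset":[0,0,0],"rot":[0,0,0],"claw":-0.8}]'
```

```text
clock: 18.1
position: [0.4612, 0.2404, 0.0833]
tool_rot: [3.14, -0.0, 2.052]
force: [0.4, 0.7, 6.0]
grip_width: 0.0091
clock: 18.3
position: [0.4604, 0.24, 0.0833]
tool_rot: [3.14, -0.0, 2.052]
force: [0.4, 0.8, 5.9]
grip_width: 0.0089
clock: 18.5
position: [0.4598, 0.2397, 0.0834]
tool_rot: [3.14, -0.0, 2.052]
force: [0.5, -0.3, 6.0]
grip_width: 0.0093
```

```bash

python3 -m handwheel '[{"offset":[0,-0.7,0],"rot":[0,0,0],"claw":-0.8},{"offset":[0,0,0],"rot":[0,0,0],"claw":-0.8}]'
python3 -m handwheel '[{"offset":[0,-0.7,0],"rot":[0,0,0],"claw":-0.8},{"offset":[0,-0.7,0],"rot":[0,0,0],"claw":-0.8}]' 
python3 -m handwheel '[{"offset":[0,-1,0],"rot":[0,0,0],"claw":-0.8},{"offset":[0,-1,0],"rot":[0,0,0],"claw":-0.8}]'
```

```text
clock: 18.7
position: [0.4592, 0.2394, 0.0834]
tool_rot: [3.14, -0.0, 2.052]
force: [0.2, 0.6, 5.8]
grip_width: 0.0093
clock: 18.9
position: [0.4581, 0.2387, 0.0834]
tool_rot: [3.14, -0.0, 2.052]
force: [0.4, 1.0, 4.9]
grip_width: 0.0092
clock: 19.1
position: [0.4563, 0.2378, 0.0834]
tool_rot: [3.14, -0.0, 2.052]
force: [0.9, 0.3, 5.7]
grip_width: 0.009
```

```bash

python3 -m handwheel '[{"offset":[0,-2,0],"rot":[0,0,0],"claw":-0.8},{"offset":[0,-3,0],"rot":[0,0,0],"claw":-0.8},{"offset":[0,-4,0],"rot":[0,0,0],"claw":-0.8},{"offset":[0,-4,0],"rot":[0,0,0],"claw":-0.8}]'
python3 -m handwheel '[{"offset":[0,-4,0],"rot":[0,0,0],"claw":-0.8},{"offset":[0,-5,0],"rot":[0,0,0],"claw":-0.8},{"offset":[0,-5,0],"rot":[0,0,0],"claw":-0.8},{"offset":[0,-5,0],"rot":[0,0,0],"claw":-0.8},{"offset":[0,-5,0],"rot":[0,0,0],"claw":-0.8},{"offset":[0,-4,0],"rot":[0,0,0],"claw":-0.8},{"offset":[0,-3,0],"rot":[0,0,0],"claw":-0.8},{"offset":[0,-2,0],"rot":[0,0,0],"claw":-0.8},{"offset":[0,0,0],"rot":[0,0,0],"claw":-0.8}]'
```

```text
clock: 19.5
position: [0.4447, 0.2318, 0.0833]
tool_rot: [3.14, -0.0, 2.052]
force: [2.3, 0.3, 5.8]
grip_width: 0.0094
clock: 20.4
position: [0.4151, 0.2164, 0.0833]
tool_rot: [3.141, -0.0, 2.052]
force: [-0.9, 1.0, 7.5]
grip_width: 0.009
```

Travel is about 52 mm. Release and lift straight up.

```bash

python3 -m handwheel '[{"offset":[0,0,0],"rot":[0,0,0],"claw":-0.6},{"offset":[0,0,0],"rot":[0,0,0],"claw":-0.4},{"offset":[0,0,0],"rot":[0,0,0],"claw":-0.3},{"offset":[0,0,0],"rot":[0,0,0],"claw":-0.3},{"offset":[0,0,-8],"rot":[0,0,0],"claw":-0.3},{"offset":[0,0,-20],"rot":[0,0,0],"claw":-0.3},{"offset":[0,0,-30],"rot":[0,0,0],"claw":-0.3},{"offset":[0,0,-30],"rot":[0,0,0],"claw":-0.3},{"offset":[0,0,-20],"rot":[0,0,0],"claw":-0.3},{"offset":[0,0,0],"rot":[0,0,0],"claw":-0.3},{"offset":[0,0,0],"rot":[0,0,0],"claw":-0.3}]'
python3 - <<'E'
from h import *
for n in ("wrist","top","side"):
    f=imaging.grab_frame(n); cv2.imwrite(f"pics/{n}4.png",f["color"][:,:,::-1])
    if n=="wrist":
        W=cloud(f); c,s=np.cos(np.radians(27.5)),np.sin(np.radians(27.5))
        d=W[...,:2]-np.array([.566,.296]); X=d[...,0]*c+d[...,1]*s; Y=-d[...,0]*s+d[...,1]*c
        b=(X<-.14)&(X>-.2)&(abs(Y)<.025)&(W[...,2]>.06)&(W[...,2]<.095)
        print(b.sum(),np.percentile(X[b],[2,50,98]))
    for t,z in(("handle",.078),("tumbler",0),("jigger",0)):
        for m in imaging.mark_of(t,n)[:1]: print(n,t,ray(f,m["uv"],z),m["conf"])
E
```

```text
clock: 21.5
position: [0.4149, 0.2163, 0.1912]
tool_rot: [3.141, -0.0, 2.052]
force: [0.7, -0.2, -0.2]
grip_width: 0.03
723 [-0.17509573 -0.17028938 -0.16606842]
wrist handle [0.41259191 0.2158883  0.078     ] 0.9
wrist tumbler [0.56755384 0.12915243 0.        ] 0.97
wrist jigger [0.48107721 0.41433189 0.        ] 0.87
top handle [0.55333192 0.29003149 0.078     ] 0.65
top tumbler [0.5676748  0.13803178 0.        ] 0.56
top jigger [0.48444906 0.41733427 0.        ] 0.51
side handle [0.41292992 0.21817072 0.078     ] 0.95
side tumbler [0.55507422 0.13099625 0.        ] 0.92
```

View pics/side4.png

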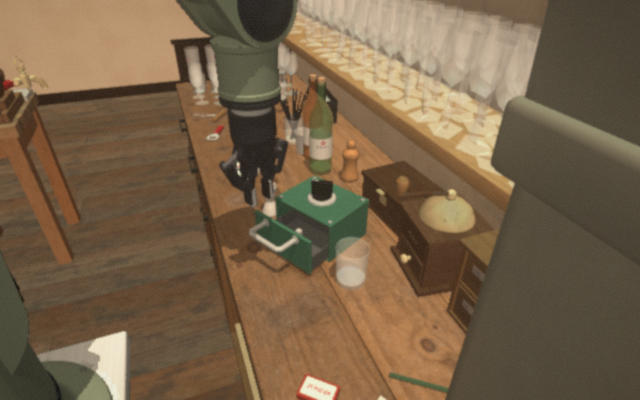

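View pics/wrist4.png

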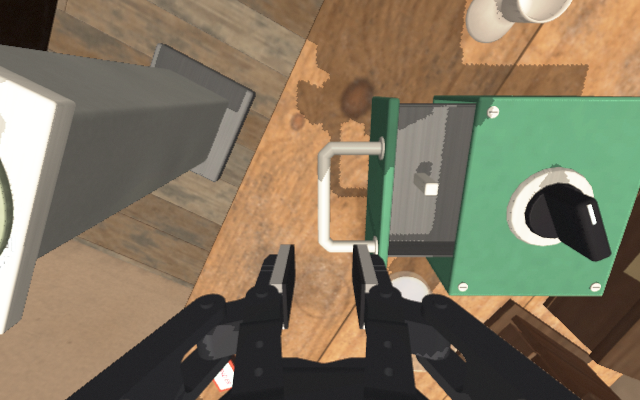

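The drawer is out by about 52 mm (handle bar at columns 320–385, row 200 in the wrist view). The gripper is clear of everything. In the side view the tumbler stands at (350, 262), as it did at the start.

```bash
python3 -c "
from workcell import bot
print(bot.job_done())"
```

```text
the job is handed in; nothing more can be done
None
```

The cash box is open and handed in, with the drawer about 52 mm out of its 60 mm travel. The clock read about 22 s of the 54 s allowed.

- **Knob:** I turned it clockwise in small steps of about 2°. The catch started pulling at about 55°, and I overshot to 61° to bracket the middle. I settled it at 58.6°, where the holding moment was back at its resting value, and let go. The wrist camera afterwards put the bar at about 58.5°.
- **Drawer:** I pinched the handle with 20 N and tested it in steps of 1 mm or less. It came past the 2 mm lock play with about 1 N, so I drew it the rest of the way and let go. The horizontal force stayed under about 2.5 N while pulling.
- **Last checks:** The gripper is clear of everything and the wrist force is near zero. In the wrist depth image the handle bar had moved from 118 to 170 mm in front of the box's origin. The tumbler and jigger look upright and in place.
- **Disagreements:** One top-camera handle detection was plainly false and I ignored it. Tumbler position estimates scattered by up to about 13 mm between cameras, as they already did before I moved anything. The side camera did not detect the jigger in the last check, but the wrist and top cameras did.

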